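Work the sprung plate of the patty press with the wide tamper

ROBOT

A 7-joint arm with a two-finger parallel gripper is mounted at the origin on a cart in front of the work surface, level with it; the furniture and walls round the work are solid. World frame = base frame: x ahead of the robot, y to its left, z up, the work surface at z = 0. Lengths are in m, angles in rad, forces in N, time in s.
With the tool pointing down it reaches from about 0.425 to 1.025 m from the base axis. Payload 3.6 kg.
Tool frame: the origin (TCP) lies on the mounting face of the last link; the fingertips stand 173 mm ahead of it and the grasp point (between the pads) lies 155 mm ahead of it; z points along the fingers, y is the direction in which the jaws open and shut (so a half turn about z gives the same grasp; the last joint's range is limited). The gripper opens to 85 mm and grips with 20 to 120 N. Pads are 22 mm wide; open, the fingers measure 114 mm over their backs; the gripper's body (76 mm by 85 mm) begins 54 mm behind the grasp point. The pads swing forward as they close: fully open they stand 13 mm farther back than shut.
Start: joints at [-1.347, 0.591, 0.048, 1.609, -0.033, 0.943, -0.034], TCP at [0.226, 0.689, 0.405] pointing down, gripper open.
Joint ranges: [-2.69, 2.69], [-0.47, 2.24], [-1.27, 1.36], [0.19, 2.51], [-1.53, 4.68], [0.08, 2.07], [-3.09, 3.09]. Speed limits (rad/s): [2.57, 2.57, 3.14, 3.14, 3.14, 3.14, 3.14].

INTERFACE

Orientations are given as a rotation vector (axis times angle).
In Python, from bench import arm gives the robot as it stands.
- The arm moves only by the shell command python3 -m inch 'ROWS' [OPENING] [FORCE]. ROWS is JSON, a list of rows, each a list of 2 entries, a list of its own where there are three numbers: the shift along the tool's x, y, z in m, then the turn, a rotation vector about the tool's x, y, z in rad. A call has 1 to 8 rows; each row is the pose to reach, as a shift and turn from the pose commanded when the call began, along the tool's axes at that moment; what a row does not reach only later rows make up. A row lasts 1/10 s, in which the tool goes at most 50 mm and 8.59 degrees, less where a joint would pass 70% of its speed; a pose out of reach is approached as far as the arm can. A call with a gripper value outside its range is refused whole. OPENING is the closure, from -1 (fully open) to 1 (shut), set as the call begins (- or left out, the last holds). The fingers move at their own pace and stop on an object; FORCE is the grip in N (left out, the last holds). Time passes only in rows, so rows that repeat a pose let the fingers close. It gives the time, the measured TCP pose, the force and the opening at its end, in the units of the state.
- arm.state(): the state, without advancing time (a new reading comes with each control period).
- arm.get_image(name): name is "scene" or "side" or "wrist"; returns a dict with "image" (480x640x3 uint8, red, green, blue), "camera_matrix" (3x3 intrinsics, pixels), "R" (3x3) and "t" (3): a world point X has camera coordinates R X + t. Camera axes: x right, y down, z forward; pixel columns grow to the right and rows downward; lengths in m; the calibration is good to about 2 mm. A picture is of the moment at which its call begins. There is no depth.
- arm.close_job(): hands the job in, once; it reports no verdict.
The state is a dict: "time_s": time; "qpos": joint angles; "joint_vel": joint speeds; "joint_torque": joint torques, N m; "position": TCP position; "orientation": TCP orientation; "force": force on the tool from outside, world axes, zero at the start; "wrist_torque": the same for the moment, N m; "width": finger opening in m.
Only numpy, scipy, OpenCV 4.12 (cv2) and the standard library are available. Lean on these libraries where they do the work, as an engineer would, in place of code of your own. Each camera call takes 0.05 s, during which the arm holds its last target.

TASK

Take the wide tamper, set it on the sprung plate inside the round patty press and press squarely down until the plate bottoms out level; hold it there for a second. Then ease off so that the plate springs back up, and leave the wide tamper standing upright on the plate, let go. Leave the narrow tamper standing where it is.

Things in the scene. Friction and masses are not known exactly. Their poses are not given: they have to be found in the camera images.
- wide_tamper: The wide tamper: round upright dark wooden handle, 32 mm diameter, on a flat round steel foot of 80 mm diameter, 14 mm thick, with a conical neck up to 24 mm; 115 mm high in all, about 0.32 kg. Stands upright on the table. Origin: centre of the flat underside; z up the handle; grip the straight handle between z = 30 and 110 mm. Round: its yaw is of no account.
- narrow_tamper: The narrow tamper, not to be used: the same handle and height (115 mm), but its steel foot measures only 50 mm in diameter. It stands upright on the table; the two tampers may stand in either place. Origin: centre of the underside; z up the handle.
- plate_top (a point): Centre of the upper face of the steel sprung plate (102 mm diameter) in the patty press; z is its upward normal. The press, fixed, is an open round aluminium mould, 116 mm outside, 106 mm inside diameter, on a dark round base of 132 mm; rim 46 mm above the table. Plate's face: at rest 34 mm above the table, 12 mm below the rim; bottomed 14 mm above the table. Pressed off centre it tips.
- plate (a joint): How far the sprung plate is pressed down, in m: 0 at rest, 0.020 bottomed out on a solid stop. The spring starts at 6 N, needs 14 N at the bottom and pushes the plate up again when it is let go; the wide tamper's weight alone does not press it down.
Mind the look-alikes: they are no part of the job. What is shaped like the wide_tamper but green or purple is not meant.

How it is judged:
By the outcome, as a careful person would: the job done as asked, in the order asked, and still so for the second after the job is handed in, with the robot touching nothing.
It also fails if it takes over 48 s, if anything falls off the work surface, if the arm or the gripper's body presses on something with over 40 N, if the wrist force passes 120 N, or if a joint passes its speed limit or range.

## Working session

There is one attempt and no reset: what is moved stays moved. The work goes in short steps, Python scripts to look and compute and a shell command to move; the robot and the scene stay as the last step left them, time stands still between calls to the robot, and variables do not carry over. Pictures are saved under pics/ and viewed, and the job is handed in when it is done.

```bash
mkdir -p pics; ls
cat > h.py <<'E'
import cv2,numpy as np,json
from bench import arm
def snap(n,f):
    d=arm.get_image(n); cv2.imwrite(f'pics/{f}.png',d['image'][:,:,::-1]); np.savez(f'pics/{f}.npz',**{k:np.array(v) for k,v in d.items()}); return d
def ray(d,u,v,z):
    K=np.array(d['camera_matrix']);R=np.array(d['R']);t=np.array(d['t'])
    c=-R.T@t; r=R.T@np.linalg.inv(K)@np.array([u,v,1.]); s=(z-c[2])/r[2]; return c+s*r
def proj(d,X):
    p=d['R']@np.array(X)+d['t']; p=d['camera_matrix']@p; return p[:2]/p[2]
E
python3 - <<'E'
from h import *
print(arm.state())
for n in ['scene','side','wrist']: d=snap(n,n+'0'); print(n,-np.array(d['R']).T@d['t'],np.array(d['R'])[2])
E
```

```text
pics
{'time_s': 0.0, 'qpos': array([-1.34750858,  0.59213587,  0.04828903,  1.60986755, -0.03329458,
        0.94269153, -0.03374284]), 'joint_vel': array([ 3.89902041e-04,  8.48155056e-04, -9.57470387e-04,  2.01504990e-04,
       -2.48630355e-04, -3.72327134e-05, -9.98687254e-04]), 'joint_torque': array([-5.26037384e-04, -5.48690808e+01,  1.54651064e+00, -1.98123783e+01,
        9.40881815e-03,  8.70596938e-03,  5.70634441e-06]), 'position': array([0.22567665, 0.68850495, 0.4035112 ]), 'orientation': array([-0.49541811, -3.10204413,  0.00359026]), 'force': array([ 0.66705196,  0.39078253, -0.87664923]), 'wrist_torque': array([ 0.00631169,  0.02960584, -0.01996167]), 'width': 0.08559071966440251}
scene [ 0.19374191 -0.76631828  0.572064  ] [ 0.32862268  0.7173812  -0.61430559]
side [ 1.07552361 -0.46802837  0.59522355] [-0.70289634  0.37565733 -0.6040019 ]
wrist [0.16169898 0.70947155 0.37195105] [ 0.25140533 -0.0851932  -0.96412524]
```

View pics/scene0.png

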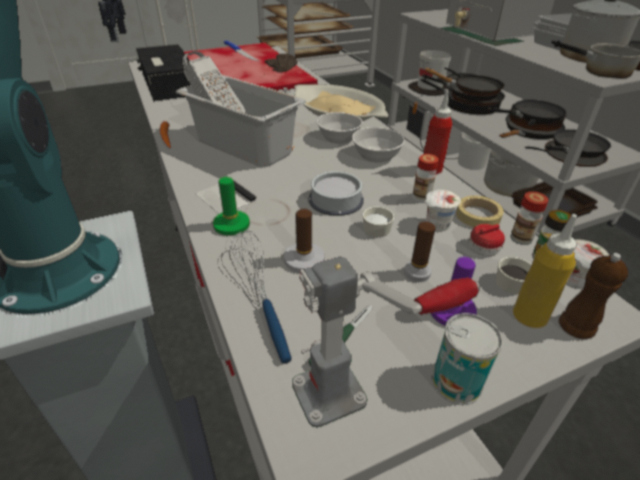

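View pics/side0.png

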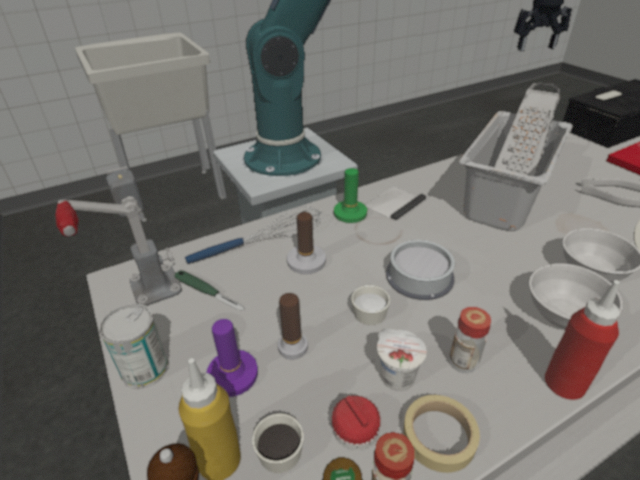

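View pics/wrist0.png

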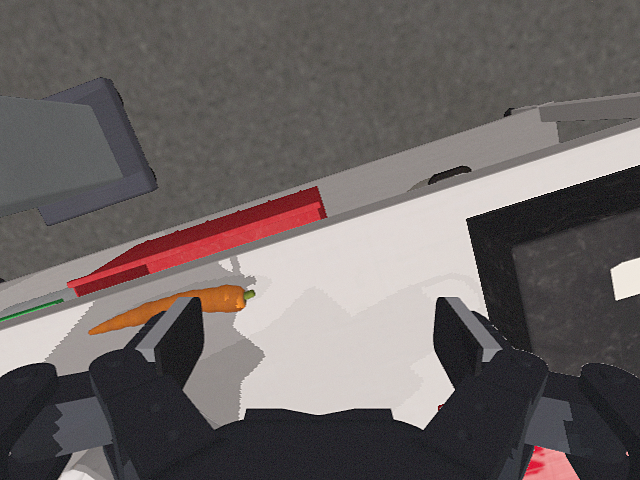

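Run:
```python
from h import *
a=cv2.imread('pics/scene0.png'); b=cv2.imread('pics/side0.png')
c1=cv2.resize(a[170:300,240:460],None,fx=3.6,fy=3.6,interpolation=2)[:,:800]
cv2.imwrite('pics/c1.png',c1)
cv2.imwrite('pics/c2.png',cv2.resize(b[200:370,260:470],None,fx=3.5,fy=3.5,interpolation=2))
```

```text
(no output)
```

View pics/c1.png

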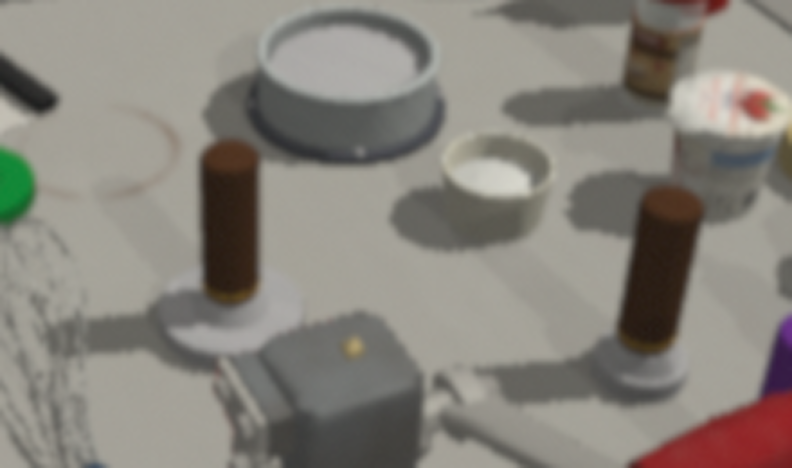

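View pics/c2.png

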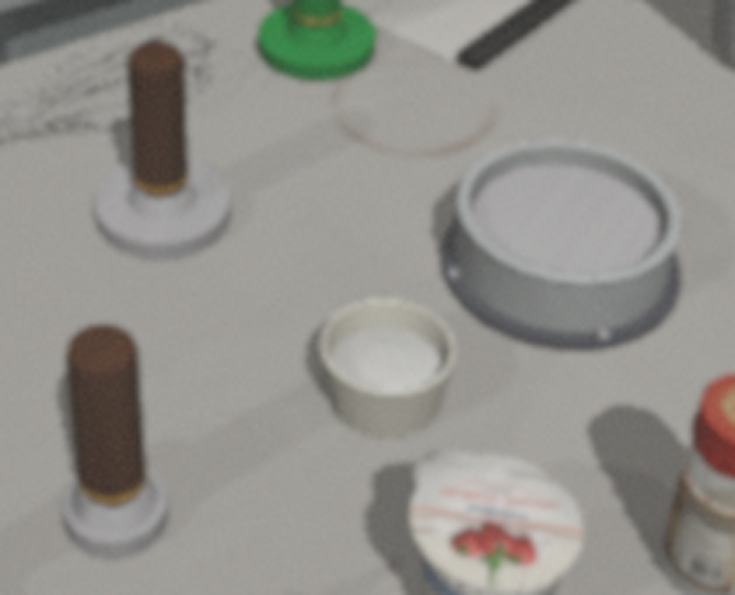

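Run:
```python
from h import *
from scipy.optimize import least_squares
S=np.load('pics/scene0.npz');D=np.load('pics/side0.npz')
f1=lambda p:(240+p[0]/3.6-.36,170+p[1]/3.6-.36); f2=lambda p:(260+p[0]/3.5-.36,200+p[1]/3.5-.36)
print('top',ray(S,*f1((230,157)),.115),ray(D,*f2((157,52)),.115))
print('narrow',ray(S,*f1((669,205)),.115),ray(D,*f2((104,342)),.115))
for n,d,f,pts in [('S',S,f1,[(258,52),(440,58),(348,8),(290,20),(410,20)]),('D',D,f2,[(456,212),(680,220),(563,142),(500,158),(640,165)])]:
    P=np.array([ray(d,*f(p),.046)[:2] for p in pts])
    r=least_squares(lambda x:np.hypot(*(P-x[:2]).T)-x[2],[.6,0,.058])
    r2=least_squares(lambda x:np.hypot(*(P-x[:2]).T)-.058,[.6,0]); print(n,r.x,r2.x,r2.fun)
# foot edges z=.0.014
for n,d,f,pts in [('S',S,f1,[(158,310),(304,305)]),('D',D,f2,[(94,208),(231,210)])]:
    P=[ray(d,*f(p),.012)[:2] for p in pts]; print(n,'foot',P,np.mean(P,0),np.hypot(*(P[0]-P[1])))
from scipy.spatial.transform import Rotation as Ro
s=arm.state(); print(Ro.from_rotvec(s['orientation']).as_matrix())
```

```text
top [ 0.44223767 -0.16138028  0.115     ] [ 0.44559898 -0.15667961  0.115     ]
narrow [ 0.62328563 -0.28347669  0.115     ] [ 0.62854313 -0.27912918  0.115     ]
S [0.59532771 0.00642073 0.05821745] [0.59543941 0.00664509] [ 1.25645630e-03 -6.79875160e-04  3.62722319e-05 -1.46952531e-03
  1.34767662e-03]
D [0.60257524 0.00726292 0.05888738] [0.6017929  0.00783901] [ 0.00262423 -0.00036663  0.00180133 -0.00318585  0.00129748]
S foot [array([ 0.40591999, -0.14401213]), array([ 0.48093727, -0.17184691])] [ 0.44342863 -0.15792952] 0.08001479695398038
D foot [array([ 0.43237226, -0.19542733]), array([ 0.47423027, -0.12839762])] [ 0.45330126 -0.16191248] 0.07902578565928724
[[-9.50261281e-01  3.11453512e-01 -4.56316190e-04]
 [ 3.11453829e-01  9.50259718e-01 -1.72645134e-03]
 [-1.04090440e-04 -1.78270129e-03 -9.99998406e-01]]
```

Run:
```python
from h import *
S=np.load('pics/scene0.npz');D=np.load('pics/side0.npz')
def tri(p,q):
    A=[]
    for d,u in((S,p),(D,q)):
        P=d['camera_matrix']@np.c_[d['R'],d['t']]; A.append(P)
    X=cv2.triangulatePoints(A[0],A[1],np.array(p,float),np.array(q,float))[:,0]; return X[:3]/X[3]
print('grater top',tri((205,63),(541,88)))
print('lever head',tri((334,275),(122,180)))
print('bin corner',tri((183,90),(490,118)), tri((240,230),(352,208)))
print('wide base ctr', tri((304,258),(305,261)))
s=arm.state();print(s['position'])
```

```text
grater top [0.41965617 0.48230516 0.21790231]
lever head [ 0.36233031 -0.44297969  0.23396279]
bin corner [0.34381418 0.42277336 0.15278701] [0.35343272 0.00445456 0.00581708]
wide base ctr [ 0.44448866 -0.15888016  0.00227314]
[0.22572076 0.68861098 0.40378335]
```

```bash
python3 -m inch '[[[0,0,-0.05],[0,0,0]],[[0,0,-0.1],[0,0,0]],[[-0.04,-0.025,-0.1],[0,0,0]],[[-0.08,-0.05,-0.1],[0,0,0]],[[-0.12,-0.07,-0.1],[0,0,0]],[[-0.16,-0.09,-0.1],[0,0,0]],[[-0.20,-0.11,-0.1],[0,0,0]],[[-0.224,-0.125,-0.1],[0,0,0]]]' -1 60
```

```text
time_s: 0.95
position: [0.403, 0.4968, 0.5046]
orientation: [0.503, 3.099, -0.003]
force: [0.9, -1.2, -0.2]
width: 0.0853
```

```bash
python3 -m inch '[[[-0.028,-0.039,0],[0,0,0]],[[-0.056,-0.078,0],[0,0,0]],[[-0.084,-0.117,0],[0,0,0]],[[-0.112,-0.156,0],[0,0,0]],[[-0.14,-0.195,0],[0,0,0]],[[-0.168,-0.234,0],[0,0,0]],[[-0.195,-0.273,0],[0,0,0]],[[-0.195,-0.273,0],[0,0,0]]]'
```

```text
time_s: 1.75
position: [0.5017, 0.172, 0.5048]
orientation: [0.515, 3.097, -0.006]
force: [0.6, -0.3, -1.1]
width: 0.0852
```

```bash
python3 -m inch '[[[-0.009,-0.042,0],[0,0,0]],[[-0.018,-0.085,0.01],[0,0,0]],[[-0.027,-0.127,0.02],[0,0,0]],[[-0.036,-0.17,0.03],[0,0,0]],[[-0.045,-0.212,0.04],[0,0,0]],[[-0.055,-0.255,0.05],[0,0,0]],[[-0.064,-0.297,0.06],[0,0,0]],[[-0.064,-0.297,0.06],[0,0,0]]]'
python3 - <<'E'
from h import *
d=snap('wrist','w1');s=arm.state();print(s['position'],s['orientation'],s['qpos'])
print(proj(d,[.445,-.159,.115]))
E
```

```text
time_s: 2.55
position: [0.4664, -0.1275, 0.4438]
orientation: [-0.512, -3.098, 0.005]
force: [-0.6, -0.4, -0.2]
width: 0.0856
[ 0.46736979 -0.12456909  0.44414764] [-5.05628146e-01 -3.09904814e+00  1.47690238e-03] [-0.13656689  0.24653634  0.36785526  2.10971445 -0.12045716  0.80638441
  1.55214977]
[272.9422128  207.66860427]
```

View pics/w1.png

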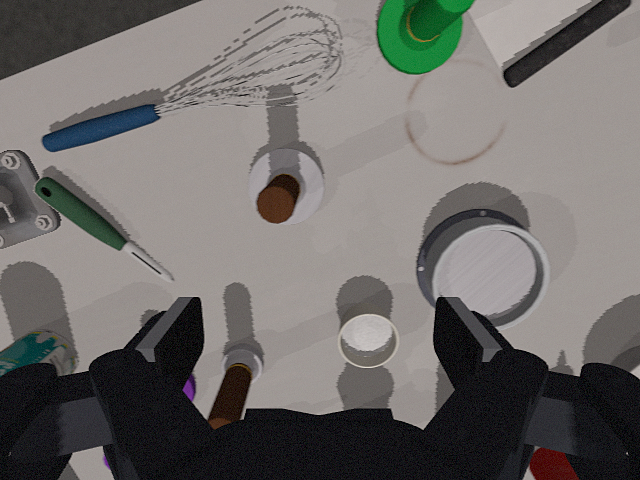

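Run:
```python
from h import *
d=np.load('pics/w1.npz')
im=d['image'][:,:,::-1].copy(); c=im[130:340,230:570]; cv2.imwrite('pics/w1c.png',cv2.resize(c,None,fx=2.35,fy=2.35,interpolation=2))
print('top',ray(d,275.5,207,.115))
P=np.array([ray(d,u,v,.014)[:2] for u,v in[(249,187),(324,183),(285,149)]]);print(P)
```

```text
top [ 0.44514494 -0.15691861  0.115     ]
[[ 0.43114549 -0.19285837]
 [ 0.45213139 -0.11814276]
 [ 0.40711402 -0.14446489]]
```

View pics/w1c.png

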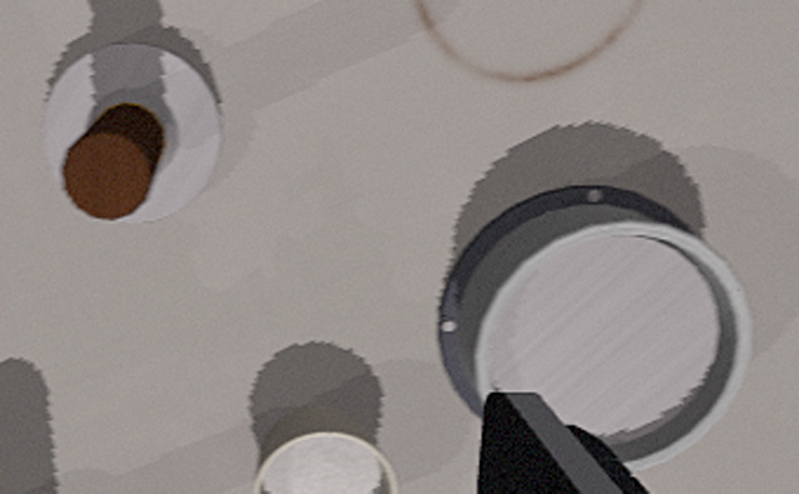

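Run:
```python
from h import *
from scipy.optimize import least_squares
d=np.load('pics/w1.npz'); f=lambda p:(230+p[0]/2.35-.3,130+p[1]/2.35-.3)
print('top',ray(d,*f((108.5,175.5)),.115))
def fit(pts,z):
    P=np.array([ray(d,*f(p),z)[:2] for p in pts]); r=least_squares(lambda x:np.hypot(*(P-x[:2]).T)-x[2],[.6,0,.05]); print(r.x,r.fun)
fit([(475,350),(752,330),(630,220),(660,467),(540,252),(725,265)],.046)
fit([(45,132),(221,130),(133,43),(150,222)],.013)
s=arm.state();print(s['position'],s['orientation'])
```

```text
top [ 0.44329285 -0.15592006  0.115     ]
[0.59661496 0.01081597 0.05939124] [ 1.06781869e-04 -1.84181575e-05  9.70805835e-04  1.05769938e-04
 -6.85985435e-04 -4.78954016e-04]
[ 0.44401801 -0.15651935  0.03928578] [-0.0004226  -0.00050839  0.00048671  0.00044429]
[ 0.46736979 -0.12456909  0.44414764] [-5.05628146e-01 -3.09904814e+00  1.47690238e-03]
```

```bash
cat >> h.py <<'E'
def avg(n=5):
    L=[]
    for i in range(n):
        arm.get_image('wrist'); s=arm.state(); L.append(np.r_[s['position'],s['orientation']*(1 if s['orientation'][1]<0 else -1),s['force'],s['wrist_torque'],s['width']])
    L=np.array(L); return L.mean(0),L.std(0),s
E
python3 - <<'E'
from h import *
from scipy.spatial.transform import Rotation as Ro
np.set_printoptions(precision=4,suppress=True)
m,sd,s=avg(); print(m,sd,s['time_s'])
R=Ro.from_rotvec(m[3:6]).as_matrix();print(R)
print('d',R.T@(np.array([.444,-.157,.238])-m[:3]))
E
```

```text
[ 0.4686 -0.121   0.4447 -0.4937 -3.1022 -0.0009  0.0429  0.0039  0.0759
 -0.0016 -0.0159 -0.0138  0.0853] [0.0003 0.0009 0.0002 0.0034 0.0008 0.0004 0.3001 0.2529 0.3567 0.0337
 0.017  0.0232 0.0001] 2.85
[[-0.9506  0.3104 -0.0003]
 [ 0.3104  0.9506  0.0006]
 [ 0.0005  0.0005 -1.    ]]
d [ 0.0121 -0.042   0.2067]
```

```bash
python3 -m inch '[[[0.006,-0.021,0.02],[0,0,0]],[[0.012,-0.042,0.05],[0,0,0]],[[0.012,-0.042,0.08],[0,0,0]],[[0.012,-0.042,0.11],[0,0,0]],[[0.012,-0.042,0.12],[0,0,0]],[[0.012,-0.042,0.12],[0,0,0]]]'
python3 - <<'E'
from h import *
d=snap('wrist','w2');snap('side','s2');s=arm.state();print(s['position'],s['orientation'],s['qpos'])
E
```

```text
time_s: 3.45
position: [0.444, -0.1571, 0.3238]
orientation: [-0.492, -3.1, -0.001]
force: [-0.2, 0.2, 0.5]
width: 0.0854
[ 0.44463781 -0.15775117  0.32550369] [4.93302261e-01 3.10107424e+00 8.30058885e-05] [ 0.01456401  0.42035072  0.29927008  2.24369086 -0.25132217  0.50613282
  1.7651315 ]
```

View pics/w2.png

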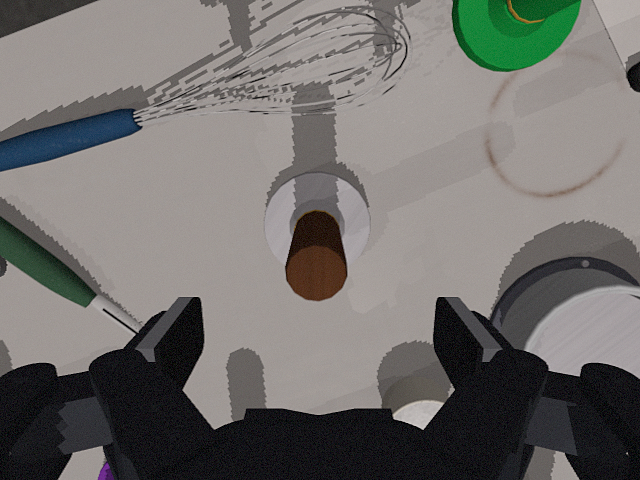

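View pics/s2.png

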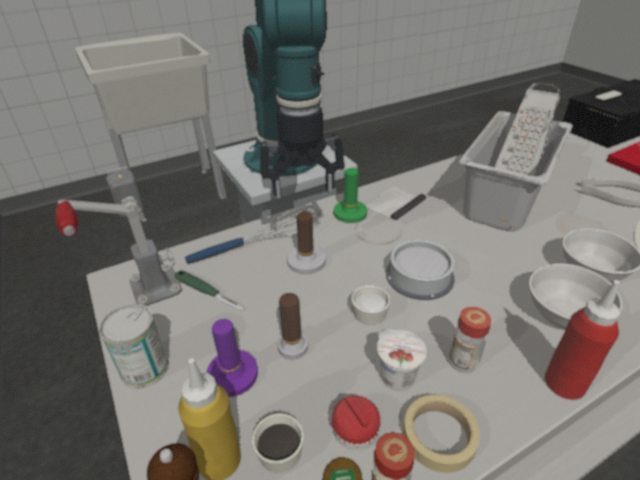

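Run:
```python
from h import *
d=np.load('pics/w2.npz')
im=d['image'].astype(int); hsv=cv2.cvtColor(d['image'],cv2.COLOR_RGB2HSV)
m=((hsv[...,0]<15)&(hsv[...,1]>150)&(hsv[...,2]>70)).astype(np.uint8); m[:200]=0;m[320:]=0
cs,_=cv2.findContours(m,0,1); c=max(cs,key=cv2.contourArea); print(cv2.boundingRect(c),cv2.fitEllipse(c))
x,y,w,h=cv2.boundingRect(c)
print(ray(d,x+w/2-.5,y+h-1-w*.46,.115), ray(d,316.5,272,.115))
m,sd,s=avg(3);print(m[:6])
```

```text
(287, 246, 59, 54) ((316.0266418457031, 273.55963134765625), (50.625831604003906, 57.03306579589844), 89.53117370605469)
[ 0.44197313 -0.15763628  0.115     ] [ 0.44211767 -0.15742683  0.115     ]
[ 4.44602862e-01 -1.58011669e-01  3.25941767e-01 -4.93857331e-01
 -3.09972683e+00  4.56218086e-05]
```

```bash
python3 -m inch '[[[0.001,0,0.02],[0,0,0]],[[0.0015,0,0.04],[0,0,0]],[[0.0015,0,0.06],[0,0,0]],[[0.0015,0,0.075],[0,0,0]],[[0.0015,0,0.088],[0,0,0]],[[0.0015,0,0.088],[0,0,0]],[[0.0015,0,0.088],[0,0,0]]]'
python3 -m inch '[[[0,0,0],[0,0,0]],[[0,0,0],[0,0,0]],[[0,0,0],[0,0,0]],[[0,0,0],[0,0,0]],[[0,0,0],[0,0,0]],[[0,0,0],[0,0,0]],[[0,0,0],[0,0,0]],[[0,0,0],[0,0,0]]]' 1 60
python3 - <<'E'
from h import *
snap('wrist','w3');snap('side','s3')
m,sd,s=avg(3);print(m.round(4),s['time_s'])
E
```

```text
time_s: 4.4
position: [0.4428, -0.1578, 0.2374]
orientation: [0.495, 3.101, -0.0]
force: [-0.6, -0.6, 1.3]
width: 0.0855
time_s: 5.2
position: [0.4425, -0.1578, 0.2373]
orientation: [0.495, 3.101, 0.0]
force: [-0.9, 0.3, 5.7]
width: 0.0311
[ 4.4250e-01 -1.5780e-01  2.3730e-01 -4.9550e-01 -3.1015e+00 -1.0000e-04
 -4.0630e-01  4.3400e-02  5.5048e+00  8.3400e-02  1.2140e-01  2.2800e-02
  3.0700e-02] 5.45
```

View pics/w3.png

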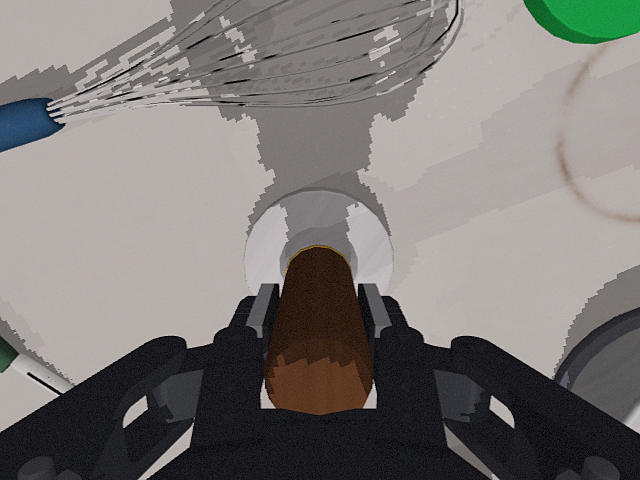

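View pics/s3.png

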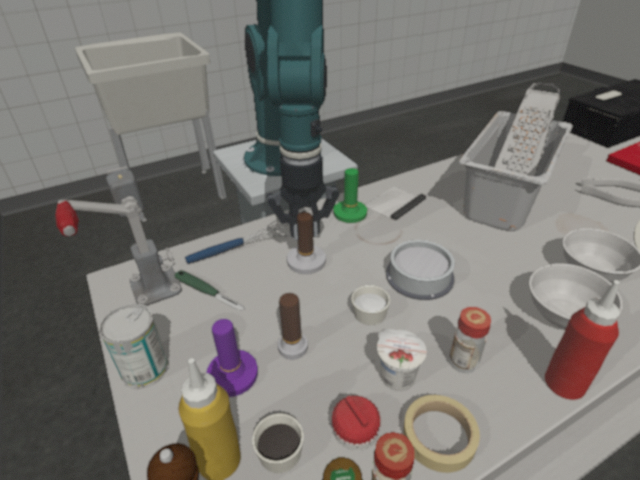

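```bash
python3 -m inch '[[[0,0,-0.01],[0,0,0]],[[0,0,-0.03],[0,0,0]],[[0,0,-0.05],[0,0,0]],[[0,0,-0.08],[0,0,0]],[[0,0,-0.1],[0,0,0]],[[0,0,-0.1],[0,0,0]],[[0,0,-0.1],[0,0,0]]]' 1 90
python3 - <<'E'
from h import *
from scipy.spatial.transform import Rotation as Ro
snap('wrist','w4');d=snap('side','s4');d=snap('scene','sc4')
m,sd,s=avg(3);print(m.round(4),s['time_s'])
R=Ro.from_rotvec(m[3:6]).as_matrix()
print('d',R.T@(np.array([.598,.009,.337])-m[:3]))
a=d['image'][:,:,::-1]
cv2.imwrite('pics/c4.png',cv2.resize(a[150:300,220:440],None,fx=3.6,fy=3.6,interpolation=2))
E
```

```text
time_s: 6.15
position: [0.442, -0.1573, 0.3366]
orientation: [-0.495, -3.102, -0.0]
force: [0.0, 1.0, -4.0]
width: 0.0302
[ 4.4200e-01 -1.5750e-01  3.3570e-01 -4.9510e-01 -3.0998e+00 -2.0000e-04
 -1.4520e-01  3.3430e-01 -3.5804e+00 -1.0900e-02  3.2000e-03 -4.4000e-03
  3.0300e-02] 6.45
d [-0.09638161  0.20681267 -0.00164225]
```

View pics/w4.png

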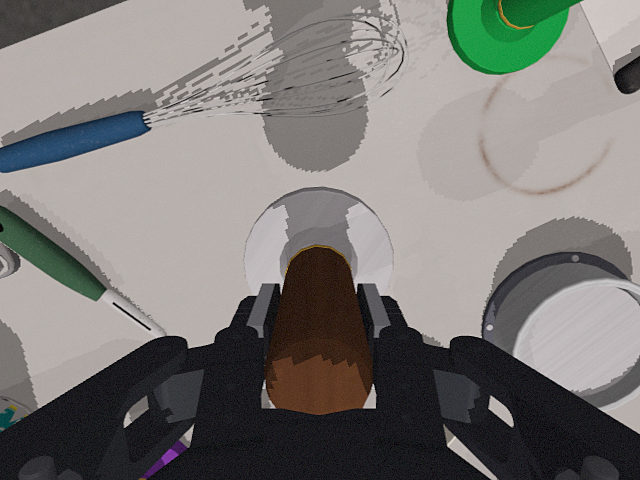

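View pics/c4.png

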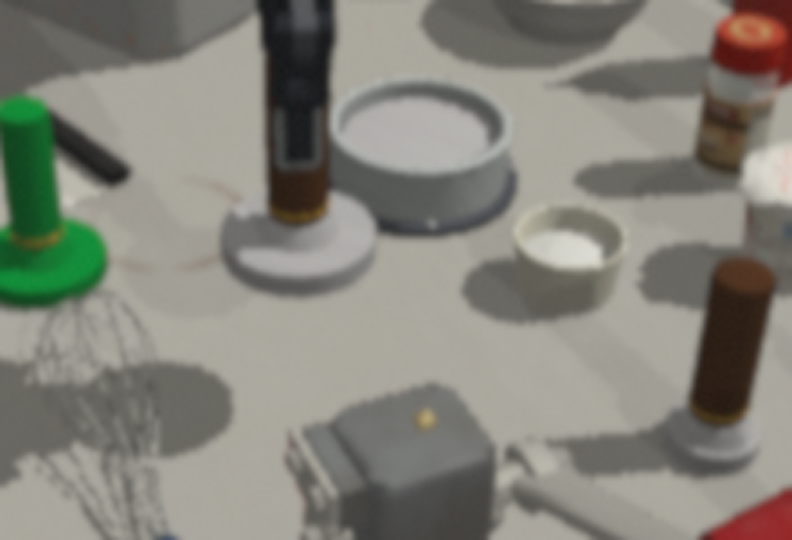

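```bash
python3 -m inch '[[[-0.016,0.034,0],[0,0,0]],[[-0.032,0.069,0],[0,0,0]],[[-0.048,0.103,0],[0,0,0]],[[-0.064,0.138,0],[0,0,0]],[[-0.08,0.172,0],[0,0,0]],[[-0.096,0.207,0],[0,0,0]],[[-0.096,0.207,0],[0,0,0]],[[-0.096,0.207,0],[0,0,0]]]'
python3 - <<'E'
from h import *
m,sd,s=avg(3);print(m.round(4),s['time_s'])
for n in['wrist','side','scene']: snap(n,n+'5')
a=cv2.imread('pics/scene5.png');b=cv2.imread('pics/side5.png')
cv2.imwrite('pics/c5a.png',cv2.resize(a[110:240,250:410],None,fx=4.5,fy=4.5,interpolation=2))
cv2.imwrite('pics/c5b.png',cv2.resize(b[180:310,340:500],None,fx=4.5,fy=4.5,interpolation=2))
E
```

```text
time_s: 7.25
position: [0.5985, 0.0106, 0.3356]
orientation: [-0.491, -3.101, 0.0]
force: [-0.3, -0.7, -4.4]
width: 0.0302
[ 5.9730e-01  8.3000e-03  3.3590e-01 -4.9650e-01 -3.0997e+00  2.0000e-03
 -4.0180e-01 -4.9700e-01 -3.5823e+00 -3.5700e-02  1.7800e-02 -1.8000e-03
  3.0300e-02] 7.4
```

View pics/wrist5.png

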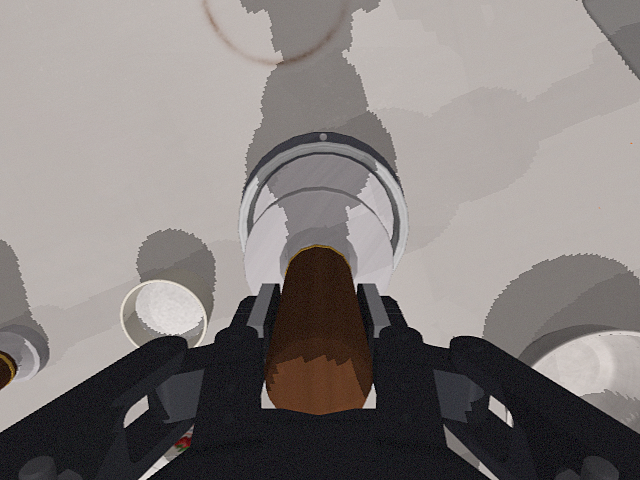

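View pics/c5a.png

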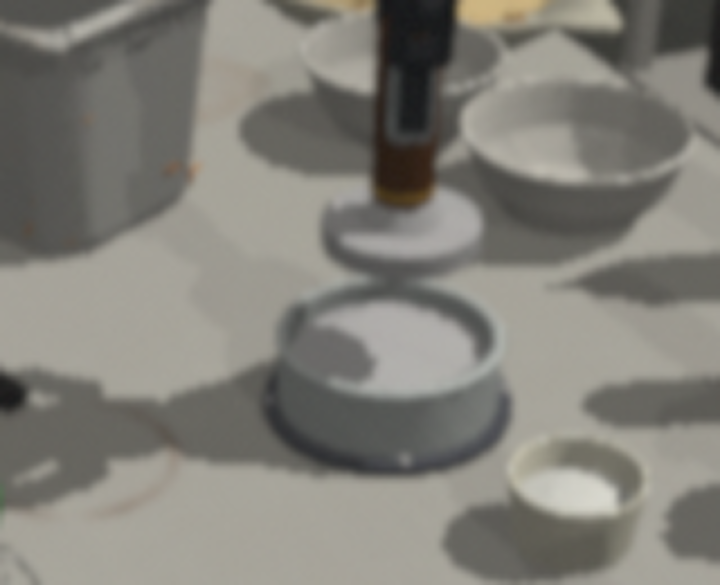

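View pics/c5b.png

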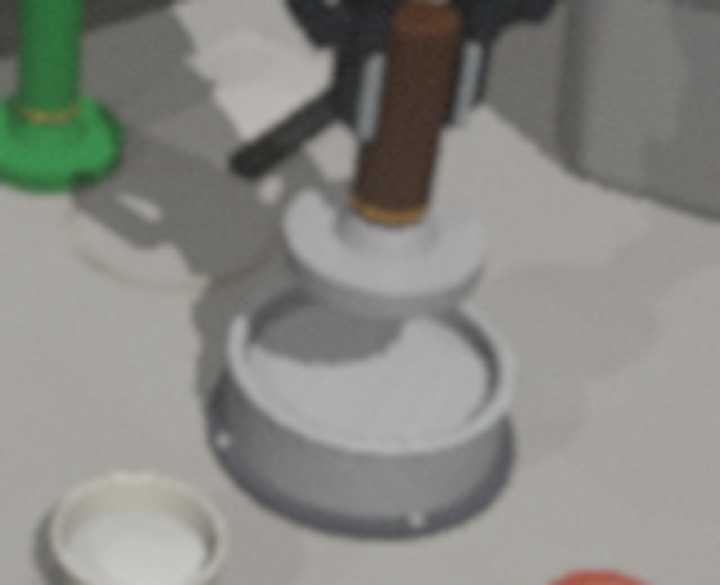

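Run:
```python
from h import *
a=cv2.imread('pics/wrist5.png')
cv2.imwrite('pics/c5w.png',cv2.resize(a[120:310,225:425],None,fx=3.1,fy=3.1,interpolation=2))
```

```text
(no output)
```

View pics/c5w.png

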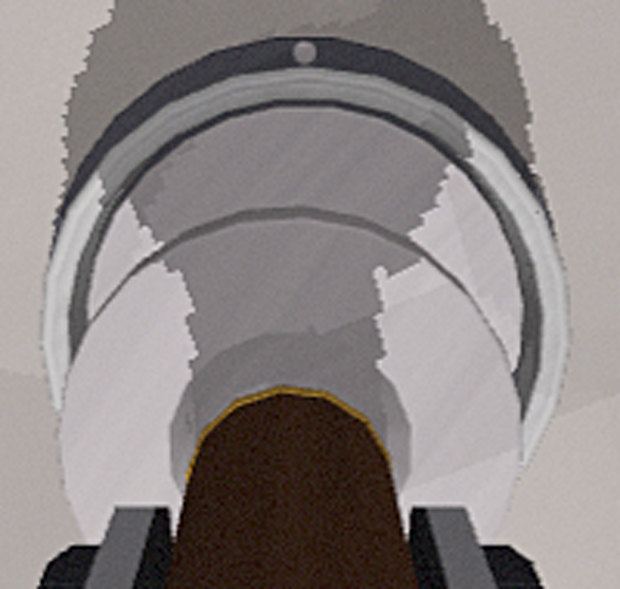

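Run:
```python
from h import *
from scipy.optimize import least_squares
d=np.load('pics/wrist5.npz'); f=lambda p:(225+p[0]/3.1-.34,120+p[1]/3.1-.34)
def fit(pts,z,r0=None):
    P=np.array([ray(d,*f(p),z)[:2] for p in pts]); r=least_squares(lambda x:np.hypot(*(P-x[:2]).T)-(r0 or x[2]),[.6,0]+([] if r0 else[.05])); print(r.x.round(4),r.fun.round(4))
fit([(303,99),(70,330),(540,330),(470,165)],.046); fit([(303,99),(70,330),(540,330),(470,165)],.046,.053)
fit([(43,320),(570,310),(52,250)],.046,.058)
fit([(290,208),(62,420),(520,420),(130,265),(455,270)],.0985+.014)
fit([(290,208),(62,420),(520,420),(130,265),(455,270)],.0985+.014,.04)
```

```text
[0.5953 0.0112 0.0522] [ 0.     -0.      0.     -0.0001]
[0.5962 0.0109] [ 0.0002 -0.0007 -0.0007 -0.0001]
[0.5918 0.0127] [ 0.0004  0.0003 -0.0001]
[0.5944 0.0083 0.0387] [-0.0004 -0.0001 -0.      0.0003  0.0002]
[0.5959 0.0078] [-0.     -0.0012 -0.0011  0.0003  0.0001]
```

Run:
```python
from h import *
for n,o,foot,rim in [('scene',(250,110),[323,483],[278,502]),('side',(340,180),[284,487],[229,515])]:
    d=np.load(f'pics/{n}5.npz')
    uf=o[0]+np.mean(foot)/4.5-.39; ur=o[0]+np.mean(rim)/4.5-.39
    # widths scale to mm; compare projected column for a common axis point
    for x,y in[(.597,.008)]:
        pf=proj(d,[x,y,.108]);pr=proj(d,[x,y,.046]); e=(ur-pr[0])-(uf-pf[0])
        J=np.array([proj(d,[x+.001,y,.046])[0]-pr[0],proj(d,[x,y+.001,.046])[0]-pr[0]])
        print(n,'rim-foot px',e.round(2),'per mm x,y',J.round(3),'foot err px',uf-pf[0],'rim err',ur-pr[0])
```

```text
scene rim-foot px -1.81 per mm x,y [ 0.388 -0.191] foot err px 0.7621786203555416 rim err -1.0443149372982816
side rim-foot px 1.01 per mm x,y [0.345 0.417] foot err px 0.5802312301103143 rim err 1.586438037333778
```

```bash
python3 -m inch '[[[0.0018,0.0031,0],[0,0,0]],[[0.0018,0.0031,0.015],[0,0,0]],[[0.0018,0.0031,0.03],[0,0,0]],[[0.0018,0.0031,0.045],[0,0,0]],[[0.0018,0.0031,0.055],[0,0,0]],[[0.0018,0.0031,0.055],[0,0,0]],[[0.0018,0.0031,0.055],[0,0,0]]]'
python3 - <<'E'
from h import *
m,sd,s=avg(3);print(m.round(4),s['time_s'])
for n in['wrist','side','scene']: snap(n,n+'6')
w=cv2.imread('pics/wrist6.png')
a=cv2.imread('pics/scene6.png');b=cv2.imread('pics/side6.png')
cv2.imwrite('pics/c6w.png',cv2.resize(w[120:310,225:425],None,fx=3.1,fy=3.1,interpolation=2))
x=cv2.resize(a[120:240,270:400],None,fx=3,fy=3,interpolation=2);y=cv2.resize(b[190:310,360:490],None,fx=3,fy=3,interpolation=2)
cv2.imwrite('pics/c6.png',np.hstack([x,y]))
E
```

```text
time_s: 8.25
position: [0.5974, 0.0125, 0.2812]
orientation: [-0.496, -3.101, 0.001]
force: [-0.1, -0.1, -3.6]
width: 0.0305
[ 5.9780e-01  1.2500e-02  2.8210e-01 -4.9560e-01 -3.1011e+00 -1.0000e-04
 -1.7940e-01 -2.6910e-01 -2.9019e+00 -1.1000e-02 -2.4600e-02 -5.3000e-03
  3.0300e-02] 8.4
```

View pics/c6w.png

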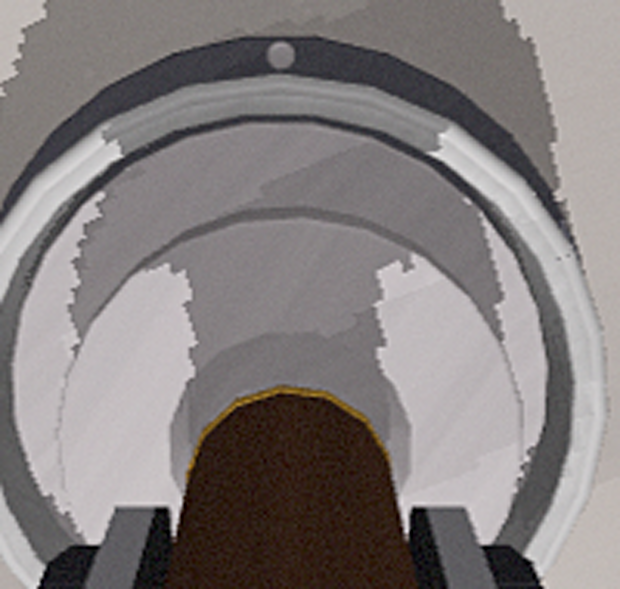

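View pics/c6.png

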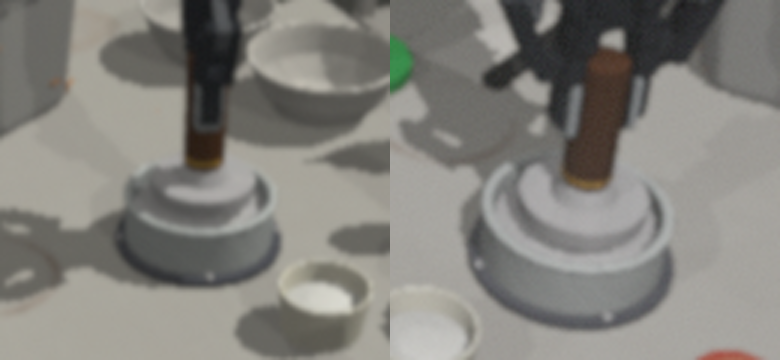

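Run:
```python
from h import *
from scipy.optimize import least_squares
d=np.load('pics/wrist6.npz'); f=lambda p:(225+p[0]/3.1-.34,120+p[1]/3.1-.34)
def fit(pts,z,r0=None):
    P=np.array([ray(d,*f(p),z)[:2] for p in pts]); r=least_squares(lambda x:np.hypot(*(P-x[:2]).T)-(r0 or x[2]),[.6,0]+([] if r0 else[.05])); print(r.x.round(4),r.fun.round(4))
rim=[(285,115),(2,290),(577,400),(465,178),(545,262),(115,165),(40,550)]
fit(rim,.046); fit(rim,.046,.053)
ft=[(290,208),(62,420),(520,420),(130,265),(455,270)]
fit(ft,.0445+.014); fit(ft,.0445+.014,.04)
```

```text
[0.5957 0.0117 0.0527] [-0.0003  0.001   0.0001 -0.0005  0.0005 -0.0003 -0.0005]
[0.596  0.0117] [-0.0003  0.0009 -0.0002 -0.0005  0.0004 -0.0004 -0.0009]
[0.596  0.0132 0.0388] [-0.0004 -0.0001 -0.      0.0004  0.0002]
[0.5975 0.0128] [-0.     -0.0012 -0.0011  0.0003  0.0001]
```

```bash
python3 -m inch '[[[0.0005,-0.0015,0],[0,0,0]],[[0.0005,-0.0015,0.004],[0,0,0]],[[0.0005,-0.0015,0.008],[0,0,0]],[[0.0005,-0.0015,0.011],[0,0,0]],[[0.0005,-0.0015,0.013],[0,0,0]],[[0.0005,-0.0015,0.015],[0,0,0]],[[0.0005,-0.0015,0.015],[0,0,0]]]'
python3 - <<'E'
from h import *
m,sd,s=avg(3);print(m.round(4),s['time_s'])
E
```

```text
time_s: 9.25
position: [0.5965, 0.0113, 0.2669]
orientation: [-0.496, -3.102, -0.0]
force: [-1.2, -0.7, 2.8]
width: 0.0303
[ 5.9640e-01  1.1300e-02  2.6700e-01 -4.9560e-01 -3.1022e+00 -2.0000e-04
 -2.0392e+00  2.1000e-01  3.1652e+00  5.6000e-03  4.1470e-01  2.2600e-02
  3.0400e-02] 9.4
```

```bash
python3 -m inch '[[[0,0,0.003],[0,0,0]],[[0,0,0.006],[0,0,0]],[[0,0,0.009],[0,0,0]],[[0,0,0.012],[0,0,0]],[[0,0,0.012],[0,0,0]]]'
python3 - <<'E'
from h import *
m,sd,s=avg(2);print(m.round(4),s['time_s'])
for n in['wrist','side']: snap(n,n+'7')
w=cv2.imread('pics/wrist7.png');b=cv2.imread('pics/side7.png')
x=cv2.resize(w[120:310,225:425],(400,380));y=cv2.resize(b[190:310,360:490],(400,380),interpolation=2)
cv2.imwrite('pics/c7.png',np.hstack([x,y]))
E
```

```text
time_s: 9.9
position: [0.5966, 0.0113, 0.2548]
orientation: [0.496, 3.102, 0.0]
force: [-3.0, 0.7, 6.9]
width: 0.0303
[ 5.9650e-01  1.1300e-02  2.5500e-01 -4.9570e-01 -3.1022e+00 -3.0000e-04
 -2.9860e+00 -3.3380e-01  7.0151e+00  4.1700e-02  6.8930e-01  6.0000e-04
  3.0200e-02] 10.0
```

View pics/c7.png

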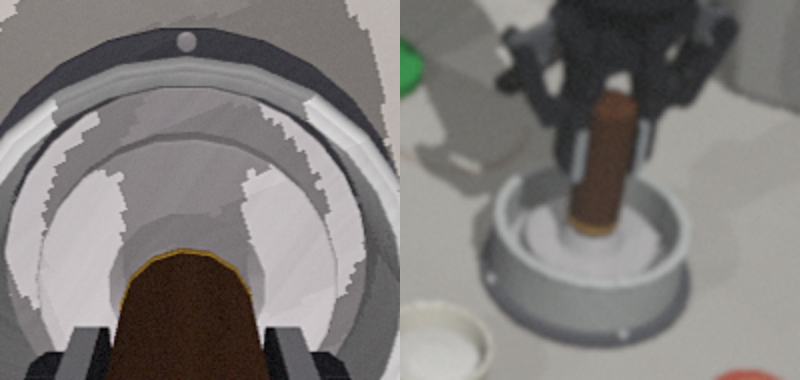

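Run:
```python
from h import *
w=cv2.imread('pics/wrist7.png')
cv2.imwrite('pics/c7w.png',cv2.resize(w[140:330,215:425],None,fx=3.1,fy=3.1,interpolation=2))
```

```text
(no output)
```

View pics/c7w.png

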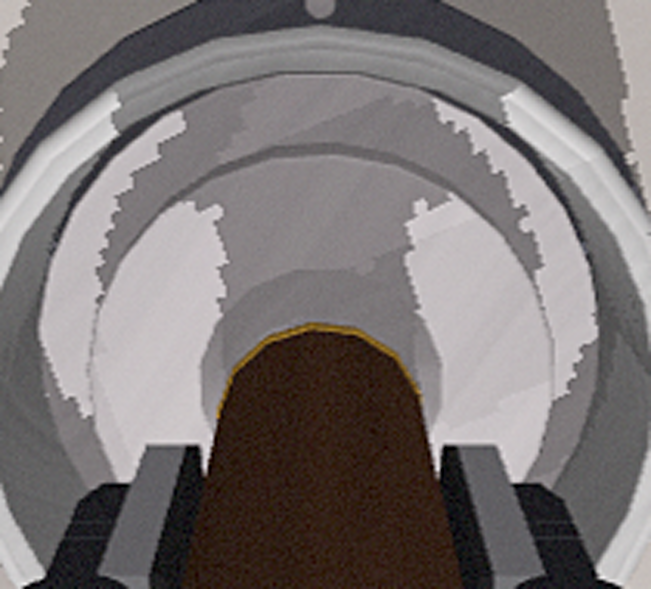

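Run:
```python
from h import *
snap('scene','scene7')
a=cv2.imread('pics/scene7.png');b=cv2.imread('pics/side7.png')
x=cv2.resize(a[130:230,290:380],(400,444),interpolation=2);y=cv2.resize(b[200:300,375:465],(400,444),interpolation=2)
cv2.imwrite('pics/c7b.png',np.hstack([x,y]))
m,sd,s=avg(2);print(m.round(4),s['time_s'])
```

```text
[ 5.9650e-01  1.1300e-02  2.5510e-01 -4.9560e-01 -3.1021e+00 -4.0000e-04
 -2.0038e+00  1.2840e-01  7.4011e+00  3.8000e-03  6.8580e-01 -2.3700e-02
  3.0300e-02] 10.25
```

View pics/c7b.png

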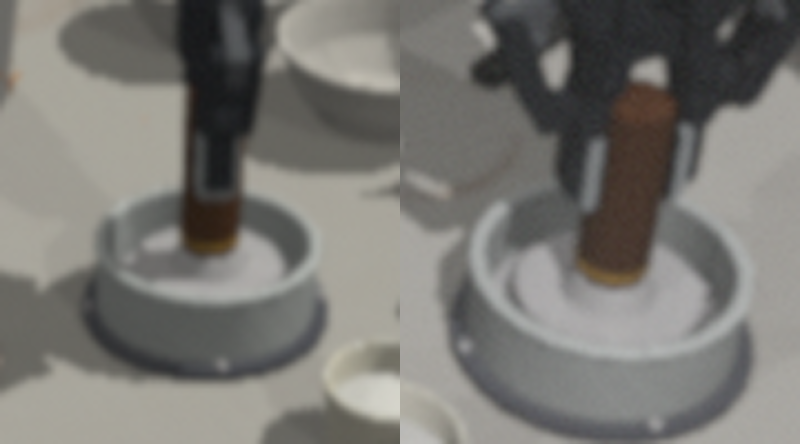

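```bash
python3 -m inch '[[[0,0,-0.006],[0,0,0]],[[0,0,-0.012],[0,0,0]],[[0,0,-0.02],[0,0,0]],[[0.0017,-0.0014,-0.02],[0,0,0]],[[0.0017,-0.0014,-0.02],[0,0,0]],[[0.0017,-0.0014,-0.016],[0,0,0]],[[0.0017,-0.0014,-0.012],[0,0,0]],[[0.0017,-0.0014,-0.012],[0,0,0]]]'
python3 - <<'E'
from h import *
m,sd,s=avg(3);print(m.round(4),s['time_s'])
E
python3 -m inch '[[[0,0,0.003],[0,0,0]],[[0,0,0.006],[0,0,0]],[[0,0,0.009],[0,0,0]],[[0,0,0.012],[0,0,0]],[[0,0,0.012],[0,0,0]]]'
python3 - <<'E'
from h import *
m,sd,s=avg(3);print(m.round(4),s['time_s'])
snap('scene','scene8');snap('side','side8')
a=cv2.imread('pics/scene8.png');b=cv2.imread('pics/side8.png')
x=cv2.resize(a[130:230,290:380],(400,444),interpolation=2);y=cv2.resize(b[200:300,375:465],(400,444),interpolation=2)
cv2.imwrite('pics/c8b.png',np.hstack([x,y]))
E
```

```text
time_s: 11.05
position: [0.5945, 0.0105, 0.2663]
orientation: [-0.496, -3.102, 0.0]
force: [-1.1, 0.3, 4.3]
width: 0.0302
[ 5.9450e-01  1.0500e-02  2.6680e-01 -4.9560e-01 -3.1020e+00 -1.0000e-04
 -1.3502e+00  2.1630e-01  2.7758e+00  2.0400e-02  3.2860e-01  1.2100e-02
  3.0400e-02] 11.2
time_s: 11.7
position: [0.5945, 0.0105, 0.2548]
orientation: [0.496, 3.102, 0.0]
force: [-1.5, 0.6, 8.9]
width: 0.0305
[ 5.9450e-01  1.0500e-02  2.5500e-01 -4.9570e-01 -3.1021e+00 -3.0000e-04
 -2.7740e+00 -2.7280e-01  8.0909e+00  6.0000e-03  5.6280e-01  1.4800e-02
  3.0200e-02] 11.85
```

View pics/c8b.png

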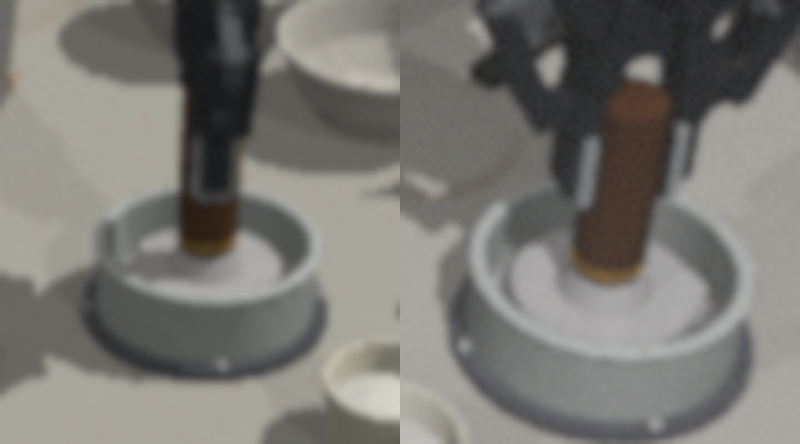

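```bash
python3 -m inch '[[[0,0,0.001],[0,0,0]],[[0,0,0.002],[0,0,0]],[[0,0,0.003],[0,0,0]],[[0,0,0.004],[0,0,0]],[[0,0,0.004],[0,0,0]]]'
python3 - <<'E'
from h import *
m,sd,s=avg(2);print(m.round(4),s['time_s'])
E
```

```text
time_s: 12.45
position: [0.5945, 0.0104, 0.2514]
orientation: [0.496, 3.102, 0.001]
force: [-2.3, -0.1, 9.1]
width: 0.0303
[ 5.9450e-01  1.0400e-02  2.5140e-01 -4.9580e-01 -3.1019e+00 -5.0000e-04
 -3.0344e+00 -4.9540e-01  8.9011e+00 -7.8000e-03  6.5990e-01  3.5000e-03
  3.0200e-02] 12.55
```

```bash
python3 -m inch '[[[0,0,0.0005],[0,0,0]],[[0,0,0.001],[0,0,0]],[[0,0,0.0015],[0,0,0]],[[0,0,0.0015],[0,0,0]]]'
python3 - <<'E'
from h import *
m,sd,s=avg(2);print(m.round(4),s['time_s'])
E
```

```text
time_s: 12.95
position: [0.5947, 0.0102, 0.2512]
orientation: [0.496, 3.102, 0.002]
force: [-4.3, 0.2, 17.9]
width: 0.0306
[ 5.94700e-01  1.03000e-02  2.51100e-01 -4.96000e-01 -3.10160e+00
 -1.50000e-03 -4.40190e+00  4.50000e-01  1.87098e+01  1.10000e-03
  1.19500e+00  1.58000e-02  3.05000e-02] 13.05
```

```bash
python3 -m inch '[[[0,0,0.0005],[0,0,0]],[[0,0,0.001],[0,0,0]],[[0,0,0.001],[0,0,0]],[[0,0,0.001],[0,0,0]],[[0,0,0.001],[0,0,0]],[[0,0,0.001],[0,0,0]],[[0,0,0.001],[0,0,0]],[[0,0,0.001],[0,0,0]]]'
python3 - <<'E'
from h import *
m,sd,s=avg(2);print(m.round(4),s['time_s'])
for n in ['scene','side','wrist']:snap(n,n+'9')
a=cv2.imread('pics/scene9.png');b=cv2.imread('pics/side9.png');w=cv2.imread('pics/wrist9.png')
x=cv2.resize(a[130:230,290:380],(260,289),interpolation=2);y=cv2.resize(b[200:300,375:465],(260,289),interpolation=2)
cv2.imwrite('pics/c9b.png',np.hstack([x,y,cv2.resize(w[140:345,215:405],(260,289))]))
E
```

```text
time_s: 13.85
position: [0.5948, 0.0101, 0.251]
orientation: [0.496, 3.101, 0.002]
force: [-4.8, -0.5, 24.9]
width: 0.0303
[ 5.94800e-01  1.01000e-02  2.51000e-01 -4.96000e-01 -3.10140e+00
 -2.10000e-03 -5.59490e+00  2.28700e-01  2.34938e+01  2.61000e-02
  1.56540e+00  1.94000e-02  3.04000e-02] 13.95
```

View pics/c9b.png

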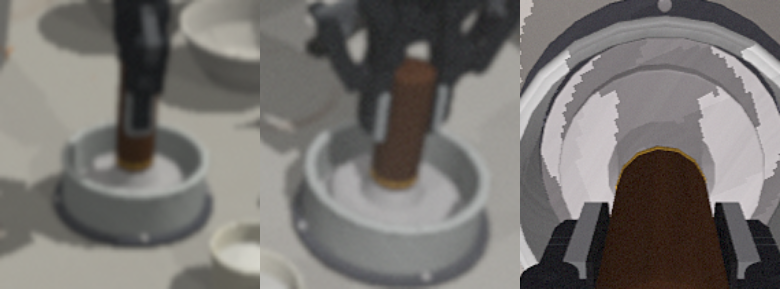

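Run:
```python
from h import *
from scipy.spatial.transform import Rotation as Ro
for r in ([-.4960,-3.1014,-.0021],[-.4957,-3.1021,-.0003],[-.4955,-3.1015,-.0001]): print(Ro.from_rotvec(r).as_matrix()[:,2].round(4))
for n in('4','9'):
    w=cv2.imread(f'pics/{"w4" if n=="4" else "wrist9"}.png'); 
    h=cv2.cvtColor(w,cv2.COLOR_BGR2HSV); m=((h[...,0]>12)&(h[...,0]<28)&(h[...,1]>170)&(h[...,2]>90)); m[:220]=0;m[320:]=0; ys,xs=np.nonzero(m[:,200:440]); print(n,xs.mean()+200,ys.min(),ys.mean(),len(xs))
```

```text
[-6.0e-04  1.4e-03 -1.0e+00]
[-1.e-04  2.e-04 -1.e+00]
[-7.e-04  2.e-04 -1.e+00]
4 314.7889908256881 245 251.52293577981652 109
9 315.5221238938053 244 251.38053097345133 113
```

```bash
python3 -m inch '[[[0,0,0],[0,0,0]],[[0,0,0],[0,0,0]],[[0,0,0],[0,0,0]],[[0,0,0],[0,0,0]],[[0,0,0],[0,0,0]],[[0,0,0],[0,0,0]],[[0,0,0],[0,0,0]],[[0,0,0],[0,0,0]]]'
python3 -m inch '[[[0,0,-0.002],[0,0,0]],[[0,0,-0.005],[0,0,0]],[[0,0,-0.008],[0,0,0]],[[0,0,-0.011],[0,0,0]],[[0,0,-0.014],[0,0,0]],[[0,0,-0.017],[0,0,0]],[[0,0,-0.02],[0,0,0]],[[0,0,-0.02],[0,0,0]]]'
python3 - <<'E'
from h import *
m,sd,s=avg(2);print(m.round(4),s['time_s'])
E
```

```text
time_s: 14.9
position: [0.5948, 0.0101, 0.251]
orientation: [0.496, 3.101, 0.002]
force: [-6.1, 1.0, 23.8]
width: 0.0304
time_s: 15.7
position: [0.5943, 0.0106, 0.2683]
orientation: [0.495, 3.102, -0.0]
force: [-1.4, 0.5, 2.8]
width: 0.0297
[ 5.9440e-01  1.0600e-02  2.6810e-01 -4.9540e-01 -3.1022e+00  1.0000e-04
 -1.1199e+00 -2.7160e-01  2.5960e+00 -4.3500e-02  2.6100e-01 -8.9000e-03
  3.0100e-02] 15.8
```

```bash
python3 -m inch '[[[0,0,-0.001],[0,0,0]],[[0,0,-0.002],[0,0,0]],[[0,0,-0.003],[0,0,0]],[[0,0,-0.003],[0,0,0]]]'
python3 - <<'E'
from h import *
m,sd,s=avg(4);print(m.round(4),s['time_s'])
E
```

```text
time_s: 16.2
position: [0.5943, 0.0106, 0.2712]
orientation: [-0.495, -3.102, 0.0]
force: [-0.6, -0.9, 1.8]
width: 0.0302
[ 5.9440e-01  1.0600e-02  2.7120e-01 -4.9550e-01 -3.1023e+00  1.0000e-04
 -8.0230e-01 -2.7210e-01  1.0916e+00 -4.6700e-02  2.0680e-01 -1.0000e-02
  3.0400e-02] 16.4
```

```bash
python3 -m inch '[[[0,0,-0.0003],[0,0,0]],[[0,0,-0.0006],[0,0,0]],[[0,0,-0.0006],[0,0,0]]]'
python3 - <<'E'
from h import *
m,sd,s=avg(4);print(m.round(4),s['time_s'])
E
```

```text
time_s: 16.7
position: [0.5943, 0.0106, 0.2715]
orientation: [-0.495, -3.102, 0.0]
force: [0.2, -1.4, -2.2]
width: 0.0302
[ 5.9430e-01  1.0600e-02  2.7150e-01 -4.9540e-01 -3.1021e+00  3.0000e-04
 -1.7200e-01  8.8000e-02 -2.9506e+00 -3.8500e-02 -6.0000e-04  9.5000e-03
  3.0100e-02] 16.9
```

```bash
python3 -m inch '[[[0,0,0],[0,0,0]],[[0,0,0],[0,0,0]],[[0,0,0],[0,0,0]],[[0,0,0],[0,0,0]],[[0,0,0],[0,0,0]],[[0,0,0],[0,0,0]],[[0,0,0],[0,0,0]],[[0,0,0],[0,0,0]]]' -1
python3 - <<'E'
from h import *
m,sd,s=avg(2);print(m.round(4),s['time_s'])
for n in ['scene','side','wrist']:snap(n,n+'10')
a=cv2.imread('pics/scene10.png');b=cv2.imread('pics/side10.png');w=cv2.imread('pics/wrist10.png')
x=cv2.resize(a[130:230,290:380],(260,289),interpolation=2);y=cv2.resize(b[200:300,375:465],(260,289),interpolation=2)
cv2.imwrite('pics/c10b.png',np.hstack([x,y,cv2.resize(w[100:430,170:470],(263,289))]))
E
```

```text
time_s: 17.7
position: [0.5944, 0.0106, 0.2718]
orientation: [0.496, 3.102, -0.0]
force: [0.4, 1.1, -0.6]
width: 0.0851
[ 0.5944  0.0106  0.2718 -0.4955 -3.1022 -0.     -0.18   -0.2927 -0.2126
  0.0094  0.0241  0.0138  0.0855] 17.8
```

View pics/c10b.png

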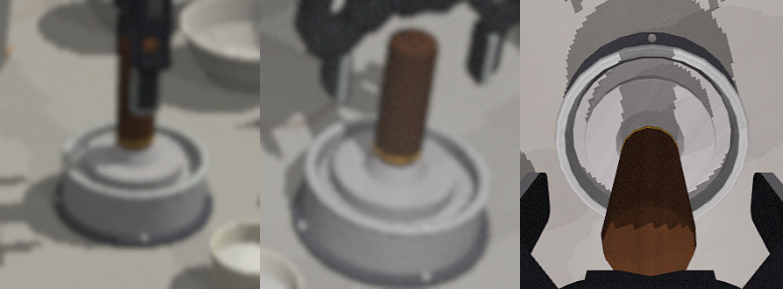

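Released and standing upright. Withdraw straight up.

```bash
python3 -m inch '[[[0,0,-0.01],[0,0,0]],[[0,0,-0.03],[0,0,0]],[[0,0,-0.06],[0,0,0]],[[0,0,-0.1],[0,0,0]],[[0,0,-0.14],[0,0,0]],[[0,0,-0.17],[0,0,0]],[[0,0,-0.17],[0,0,0]],[[0,0,-0.17],[0,0,0]]]'
python3 - <<'E'
from h import *
m,sd,s=avg(2);print(m.round(4),s['time_s'])
for n in ['scene','side','wrist']:snap(n,n+'11')
a=cv2.imread('pics/scene11.png');b=cv2.imread('pics/side11.png')
cv2.imwrite('pics/c11.png',np.hstack([cv2.resize(a[120:300,250:450],(400,360)),cv2.resize(b[190:370,265:465],(400,360))]))
E
```

```text
time_s: 18.75
position: [0.5942, 0.0105, 0.443]
orientation: [0.495, 3.1, 0.001]
force: [-0.6, 0.5, -0.8]
width: 0.0854
[ 5.9380e-01  1.0700e-02  4.4130e-01 -4.9510e-01 -3.1009e+00  1.0000e-04
 -3.3460e-01  2.1270e-01 -5.1520e-01  6.7000e-03  2.5000e-03  6.5000e-03
  8.5200e-02] 18.85
```

View pics/c11.png

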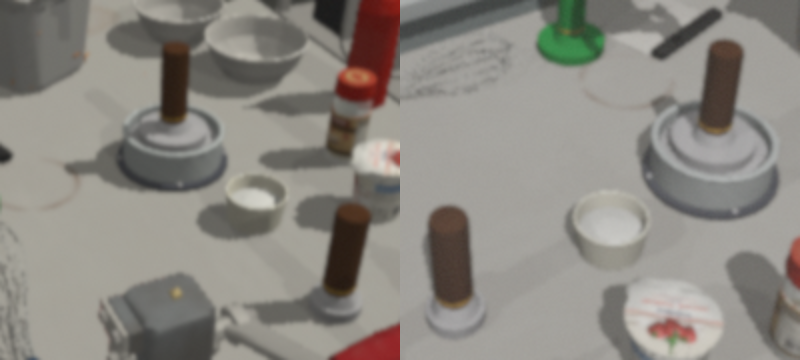

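View pics/wrist11.png

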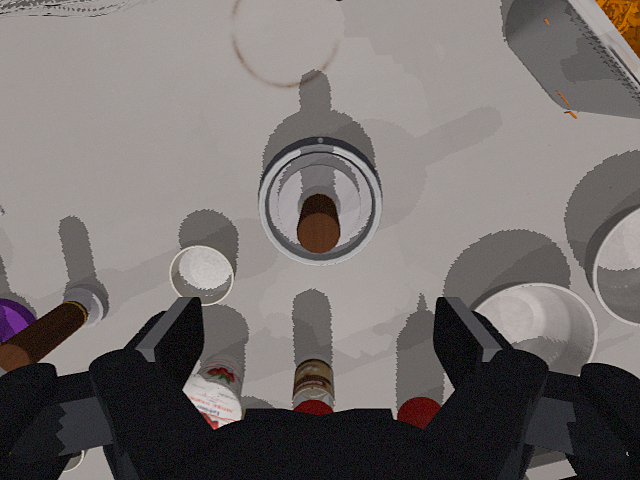

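```bash
python3 -c "
from bench import arm
print(arm.close_job())"
```

```text
the job is handed in; nothing more can be done
None
```

I pressed the sprung plate to its stop with the wide tamper, eased off, and left the tamper standing upright on the plate, let go. The job was handed in at about 19 s, with the gripper clear above.

- **Choosing the tamper:** its foot measured about 80 mm across in the pictures, so I was sure of it. I gripped it and set it on the plate. A check in the scene and side views after the first partial press showed it about 2 mm off centre. I lifted it and re-centred it before the real press.
- **Pressing:** the tool stopped at the bottomed height, with the TCP at 0.251 m against 0.2513 m expected. The net force there was about 22–27 N. I held it for about 2 s, with the tool vertical to within 0.1° and no slip seen in the grip.
- **Easing off:** the plate came back to its rest height, with the TCP at 0.2715 m against 0.2713 m expected. I opened the gripper when the force reading showed the tamper's weight only just hanging.
- **Last pictures:** the wide tamper stands upright in the press with its foot up near the rim, and the narrow tamper is still in its place.

**What disagreed:**
- There was a sideways force of 5–6 N while pressing, and the torque put the load roughly 10 mm to the −x side of the foot's centre.
- Whether the plate was level at the bottom I judged from the vertical tool and the flat foot; I did not measure it directly.
- The wrist camera and the two fixed cameras differed by about 2 mm on the press centre, and I went with the fixed views.

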